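# Clear the dry box and crack its sticky lid

### The job

Two closed ring boxes stand on the lid of the airtight dry box. Stack them squarely, one at a time, on the ring box that stands on the table, leaving that one where it is, sides flush and the boxes' fronts and backs in line; then grip the orange fin and pull the lid free of its sticky seal without letting it fly up, and hold it open a crack of about 15 mm at the front edge. Finish while still holding the lid by its fin like that, with the column still standing and the flux bottle at the front and the tape roll left alone.

Things in the scene. Friction and masses are not known exactly. Their poses are not given: they have to be found in the camera images.
- ring_a_mid (a point): closed ring box, pale padded, 54 (x, front to back) x 50 (y) x 43 mm tall, 80 g, lid does not move; this point is its centre, 21.5 mm above its underside; x points from its front (small brass clasp) to its hinge, z up; starts on the dry box's lid.
- ring_b_mid (a point): closed ring box, pale padded, 54 (x, front to back) x 50 (y) x 43 mm tall, 80 g, lid does not move; this point is its centre, 21.5 mm above its underside; x points from its front (small brass clasp) to its hinge, z up; starts on the dry box's lid.
- ring_base_mid (a point): closed ring box, pale padded, 54 (x, front to back) x 50 (y) x 43 mm tall, 150 g, lid does not move; this point is its centre, 21.5 mm above its underside; x points from its front (small brass clasp) to its hinge, z up; stands on the table: the foot of the column.
- box_centre (a point): Dry box: grey tub with a clear black-edged lid, 176 (x) x 216 (y) mm, 62 mm high to the flat top of the closed lid, fixed to the table; this point is the centre of its underside, on the table; x points from its front to the hinge at the back, y to its left, z up.
- lid_fin (a point): Grip point on the orange pull fin that stands on the middle of the lid near its front edge: fin 34 mm long (lid's x), 12 mm thick (lid's y), rising 36 mm above the lid's top; the point lies inside the fin, 22 mm above the lid's top and 14 mm below the fin's top. Pinch the fin across its thickness (y). Axes as the dry box's, turning with the lid.
- lid_hinge (a point): Point on the lid's hinge line, which runs along the dry box's y at its back, 50 mm above the table. The fin's point is 155 mm in front of it and 34 mm above it when closed; the lid's front edge is 180 mm in front of it.
- dry_lid (a joint): Lid angle in rad: 0 closed, grows as the front of the lid rises, stop at 0.6; 0.085 is a crack of 15 mm at the front edge. Closed, the seal takes about 12 to 16 N upwards at the fin to break (more if the grip does not tilt along with the lid); the pull then falls quickly and beyond 0.045 rad is little more than the lid's own weight (2 to 5 N at the fin). The lid falls shut when let go.
- bottle_mid (a point): Bystander: brown flux bottle with black cap at the front of the table (a like one stands far back), 34 mm diameter, 94 mm tall; its centre.
- tape_mid (a point): Bystander: roll of tape lying flat, 98 mm diameter, 25 mm tall; its centre.
Mind the look-alikes: they are no part of the job. What is shaped like the part that bears ring_b_mid but red is not meant.

How it is judged (in metres and radians):
On the way, in this order (a step that is already met when the one before it is completed fails the run):
1. one ring box from the lid stands squarely on the one on the table, let go (((horizontal distance between ring_a_mid and ring_base_mid below 0.008 m and angle between the x axis of ring_a_mid and the x axis of ring_base_mid, either way round below 0.14 rad and angle between ring_a_mid's own z axis and vertical below 0.06 rad and z of ring_a_mid in the frame of ring_base_mid between 0.04 and 0.046 m and contact force between the fingers and ring_a below 0.05 N) or (horizontal distance between ring_b_mid and ring_base_mid below 0.008 m and angle between the x axis of ring_b_mid and the x axis of ring_base_mid, either way round below 0.14 rad and angle between ring_b_mid's own z axis and vertical below 0.06 rad and z of ring_b_mid in the frame of ring_base_mid between 0.04 and 0.046 m and contact force between the fingers and ring_b below 0.05 N))), for 0.2 s.
2. the other ring box stands squarely on top of that, let go (((horizontal distance between ring_a_mid and ring_base_mid below 0.008 m and angle between the x axis of ring_a_mid and the x axis of ring_base_mid, either way round below 0.14 rad and angle between each of ring_a_mid, ring_b_mid's own z axis and vertical below 0.06 rad and z of ring_a_mid in the frame of ring_base_mid between 0.04 and 0.046 m and contact force between the fingers and ring_a below 0.05 N and horizontal distance between ring_b_mid and ring_a_mid below 0.008 m and angle between the x axis of ring_b_mid and the x axis of ring_a_mid, either way round below 0.14 rad and z of ring_b_mid in the frame of ring_a_mid between 0.04 and 0.046 m and contact force between the fingers and ring_b below 0.05 N) or (horizontal distance between ring_b_mid and ring_base_mid below 0.008 m and angle between the x axis of ring_b_mid and the x axis of ring_base_mid, either way round below 0.14 rad and angle between each of ring_b_mid, ring_a_mid's own z axis and vertical below 0.06 rad and z of ring_b_mid in the frame of ring_base_mid between 0.04 and 0.046 m and contact force between the fingers and ring_b below 0.05 N and horizontal distance between ring_a_mid and ring_b_mid below 0.008 m and angle between the x axis of ring_a_mid and the x axis of ring_b_mid, either way round below 0.14 rad and z of ring_a_mid in the frame of ring_b_mid between 0.04 and 0.046 m and contact force between the fingers and ring_a below 0.05 N))), for 0.2 s.
3. the lid has been pulled free of its seal with the column standing (value of joint dry_lid above 0.05 rad and ((horizontal distance between ring_a_mid and ring_base_mid below 0.008 m and angle between the x axis of ring_a_mid and the x axis of ring_base_mid, either way round below 0.14 rad and angle between each of ring_a_mid, ring_b_mid's own z axis and vertical below 0.06 rad and z of ring_a_mid in the frame of ring_base_mid between 0.04 and 0.046 m and contact force between the fingers and ring_a below 0.05 N and horizontal distance between ring_b_mid and ring_a_mid below 0.008 m and angle between the x axis of ring_b_mid and the x axis of ring_a_mid, either way round below 0.14 rad and z of ring_b_mid in the frame of ring_a_mid between 0.04 and 0.046 m and contact force between the fingers and ring_b below 0.05 N) or (horizontal distance between ring_b_mid and ring_base_mid below 0.008 m and angle between the x axis of ring_b_mid and the x axis of ring_base_mid, either way round below 0.14 rad and angle between each of ring_b_mid, ring_a_mid's own z axis and vertical below 0.06 rad and z of ring_b_mid in the frame of ring_base_mid between 0.04 and 0.046 m and contact force between the fingers and ring_b below 0.05 N and horizontal distance between ring_a_mid and ring_b_mid below 0.008 m and angle between the x axis of ring_a_mid and the x axis of ring_b_mid, either way round below 0.14 rad and z of ring_a_mid in the frame of ring_b_mid between 0.04 and 0.046 m and contact force between the fingers and ring_a below 0.05 N))), for 0.1 s.
At the end, for the whole second after the job is handed in: Three ring boxes in one column, each within 8 mm and 8 degrees of the one below, upright, untouched; the lowest on the table within 20 mm of its start; the fingers hold the lid (over 1 N) still at 0.05 to 0.14 rad (9 to 25 mm at the front) (all of step 3 and value of joint dry_lid below 0.14 rad and velocity of joint dry_lid between -0.05 and 0.05 rad/s and contact force between the fingers and dry_lid above 1 N and distance of ring_base_mid from where it was at the start of the episode below 0.02 m and height (world z) of ring_base_mid below 0.03 m); the arm keeps its last pose, push and grip.
It fails at once if the lid flies open past 0.18 rad (32 mm at the front) (value of joint dry_lid above 0.18 rad).
It fails at once if the lid is opened with a ring box still on it (value of joint dry_lid above 0.03 rad and contact force between any of ring_a, ring_b and dry_box above 0.05 N).
It fails at once if a ring box is tipped over (angle between any of ring_a_mid, ring_b_mid, ring_base_mid's own z axis and vertical above 0.6 rad).
It fails at once if the flux bottle or the tape roll is pushed or lifted (over 25 mm) (distance of any of bottle_mid, tape_mid from where it was at the start of the episode above 0.025 m).
It also fails if it takes over 58 s, if anything falls off the work surface, if the arm or the gripper's body presses on something with over 40 N, if the wrist force passes 120 N, or if a joint passes its speed limit or range.

### The arm

A 7-joint arm with a two-finger parallel gripper is mounted at the origin on a cart in front of the work surface, level with it; the furniture and walls round the work are solid. World frame = base frame: x ahead of the robot, y to its left, z up, the work surface at z = 0. Lengths are in m, angles in degrees, forces in N, time in s.
With the tool pointing down it reaches from about 0.425 to 0.875 m from the base axis. Payload 4.7 kg.
Tool frame: the origin (TCP) lies at the very end of the fingers, on their centre line; the grasp point (between the pads) lies 19 mm behind it (env.grip_point_offset is the distance from the TCP to the grasp point, in m); z points along the fingers, y is the line along which they close (so a half turn about z gives the same grasp; the last joint's range is limited). The gripper opens to 87 mm and grips with 3 to 60 N. Pads are 19 mm wide; open, the fingers measure 117 mm over their backs; the gripper's body (75 mm by 190 mm) begins 51 mm behind the grasp point.
Start: joints at [-75.854, 18.392, -4.016, 83.108, 1.295, 78.541, -3.26], TCP at [0.15, 0.632, 0.223] pointing down, gripper open.
Joint ranges: [-163.93, 163.93], [-17.29, 119.83], [-79.2, 71.16], [3.27, 140.29], [-89.18, 269.18], [5.43, 117.66], [-154.24, 154.24]. Speed limits (degrees/s): [147.25, 147.25, 180, 180, 180, 180, 180].

### API

Orientations are given as [roll, pitch, yaw] about the fixed x, y, z axes, in that order (R = Rz(yaw) Ry(pitch) Rx(roll)).
In Python, from cell import env gives the robot as it stands.
- The arm moves only by the tool jog_arm, never from a script. Its argument "motion" is a list of rows, each an object of numbers: "x", "y", "z": the shift along the tool's x, y, z in cm; "ax", "ay", "az": the turn, a rotation vector about the tool's x, y, z in degrees. In form: [{"x": .., "y": .., "z": .., "ax": .., "ay": .., "az": ..}, ...]. A call has exactly 5 rows; each row shifts and turns the commanded pose from where the row before left it, along the tool's axes as they then stand; what a row does not reach is not made up. A row lasts 1/10 s, in which the tool goes at most 50 mm and 8.59 degrees, less where a joint would pass 70% of its speed; a pose out of reach is approached as far as the arm can. A call is refused whole if a number of a shift passes 5 or a number of a turn 8.59, either way. A call with a gripper value outside its range is refused whole. "claw" is the gripper command: -1 is shut, 1 is fully open, values between are in proportion, set as the call begins (left out, the last holds). The fingers move at their own pace and stop on an object; "squeeze" is the grip in N (left out, the last holds). Time passes only in rows, so rows that do not move let the fingers close, or fill a call up. It gives the time, the measured TCP pose, the force, the opening and the grip force at its end, in the units of the state.
- env.get_obs(): the state, without advancing time (a new reading comes with each control period).
- env.read_camera(name): name is "side" or "top"; returns the picture (400x640x3 uint8, red, green, blue); there is no depth.
- env.camera_params(name): a dict with "fx", "fy", "cx", "cy" (pixels), "extrinsics" (4x4, takes a point from world to camera coordinates). Camera axes: x right, y up, looking along -z (the intrinsics and any distortion apply to the point x, -y, -z); pixel columns grow to the right and rows downward; lengths in m; the calibration is good to about 2 mm. A picture is of the moment at which its call begins. camera_params takes no time and is no camera call.
- env.sign_off(): hands the job in; it is judged then, once.
The state is a dict: "time_s": time; "qpos": joint angles; "joint_velocities": joint speeds; "effort": joint torques, N m; "tool_pos": TCP position; "tool_rot": TCP orientation; "force": force on the tool from outside, world axes, zero at the start; "wrist_torque": the same for the moment, N m; "grip_width": finger opening in m; "grasp_force": force on a finger pad.
Only numpy, scipy, OpenCV 4.12 (cv2) and the standard library are available. Lean on these libraries where they do the work, as an engineer would, in place of code of your own. Each camera call takes 0.05 s, during which the arm holds its last target. There are 200 camera calls.

## Working session

There is one attempt and no reset: what is moved stays moved. The work goes in short steps, Python scripts to look and compute and a tool call to move; the robot and the scene stay as the last step left them, time stands still between calls to the robot, and variables do not carry over. Pictures are saved under pics/ and viewed, at most 10 in all, crops included, and the job is handed in when it is done.

Besides the shell and the picture viewer there is one more tool, called after "Call:" as name(argument=value, ...), one argument or row to a line, values as JSON. jog_arm: Moves the arm, as the interface text tells. Its arguments: {"type":"object","properties":{"motion":{"type":"array"},"claw":{"type":"number"},"squeeze":{"type":"number"}},"required":["motion"]}

```bash
mkdir -p pics; python3 - <<'E'
from cell import env
import cv2
for n in("top","side"):
    im=env.read_camera(n); cv2.imwrite(f"pics/{n}0.png",im[:,:,::-1])
    p=env.camera_params(n); print(n,p)
print(env.get_obs()); print(env.grip_point_offset)
E
```

```text
top {'fx': 380.3097956414786, 'fy': 380.3097956414786, 'cx': 320.8726152365179, 'cy': 199.04275762505299, 'extrinsics': array([[ 2.20384750e-02, -9.99748974e-01,  4.03672871e-03,
        -9.89251193e-02],
       [ 9.89801245e-01,  2.23872375e-02,  1.40685133e-01,
        -5.44608310e-01],
       [-1.40740189e-01,  8.95073312e-04,  9.90046160e-01,
        -1.11517603e+00],
       [ 0.00000000e+00,  0.00000000e+00,  0.00000000e+00,
         1.00000000e+00]])}
side {'fx': 383.5960171838403, 'fy': 383.5960171838403, 'cx': 321.42605946119863, 'cy': 203.6920432832856, 'extrinsics': array([[ 0.03759199, -0.9992689 ,  0.00696432, -0.09980329],
       [ 0.82540664,  0.03497832,  0.56345398, -0.46006974],
       [-0.56328564, -0.01543297,  0.8261181 , -0.66631192],
       [ 0.        ,  0.        ,  0.        ,  1.        ]])}
{'time_s': 0.1, 'qpos': array([-75.85402005,  18.43444656,  -4.01688183,  83.16718449,
         1.29603231,  78.54119985,  -3.26108052]), 'joint_velocities': array([-0.11397401, -0.09598682,  0.03367125, -0.18533812,  0.04795616,
       -0.09167957, -0.04675934]), 'effort': array([-2.76971859e-04, -4.92574096e+01, -4.05866643e-01, -3.13393021e+01,
       -6.42003911e-02,  3.96299665e-02,  7.15288547e-05]), 'tool_pos': array([0.14987982, 0.63197892, 0.2215816 ]), 'tool_rot': array([-1.79902464e+02,  6.03271713e-03,  1.66664010e+02]), 'force': array([-0.29633792,  0.08600183,  0.82400004]), 'wrist_torque': array([-0.01670501,  0.04833299, -0.00493056]), 'grasp_force': 0.0, 'grip_width': 0.08672303864929788}
0.0187
```

View pics/top0.png

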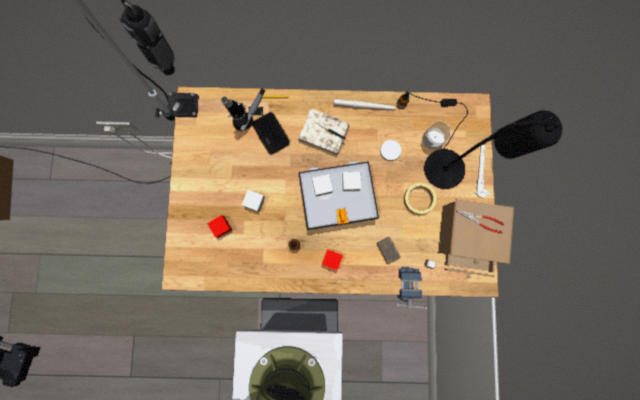

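View pics/side0.png

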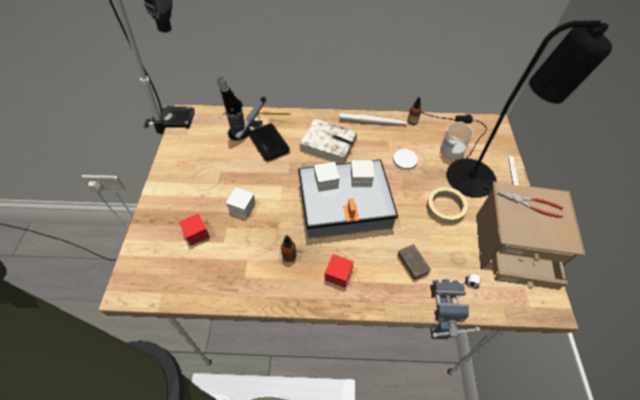

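The top view shows the base ring box at about (254,201), the two boxes on the lid at (322,185) and (352,181), the fin at (342,215), the bottle at (294,245) and the tape at (420,198). I'll enlarge these.

```bash
cat > h.py <<'E'
import numpy as np
from cell import env
def ray(n,u,v):
    p=env.camera_params(n);E=p["extrinsics"];R=E[:3,:3];c=-R.T@E[:3,3]
    return c,R.T@np.array([(u-p["cx"])/p["fx"],-(v-p["cy"])/p["fy"],-1])
def onz(n,u,v,z):
    c,d=ray(n,u,v);return c+d*(z-c[2])/d[2]
def proj(n,P):
    p=env.camera_params(n);q=p["extrinsics"]@np.append(P,1)
    return p["cx"]+p["fx"]*q[0]/-q[2],p["cy"]-p["fy"]*q[1]/-q[2]
E
python3 - <<'E'
import cv2
t=cv2.imread("pics/top0.png");s=cv2.imread("pics/side0.png")
a=cv2.resize(t[155:235,235:385],None,fx=5,fy=5,interpolation=cv2.INTER_CUBIC)
b=cv2.resize(s[155:265,220:400],None,fx=4.4,fy=4.4,interpolation=cv2.INTER_CUBIC)
cv2.imwrite("pics/tz.png",a);cv2.imwrite("pics/sz.png",b)
E
```

```text
(no output)
```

View pics/tz.png

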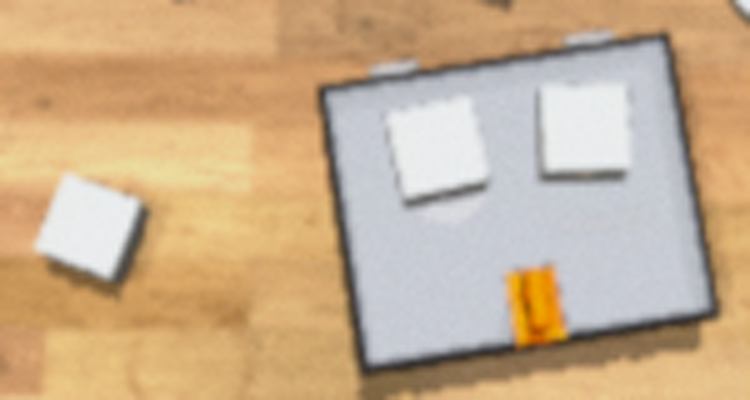

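View pics/sz.png

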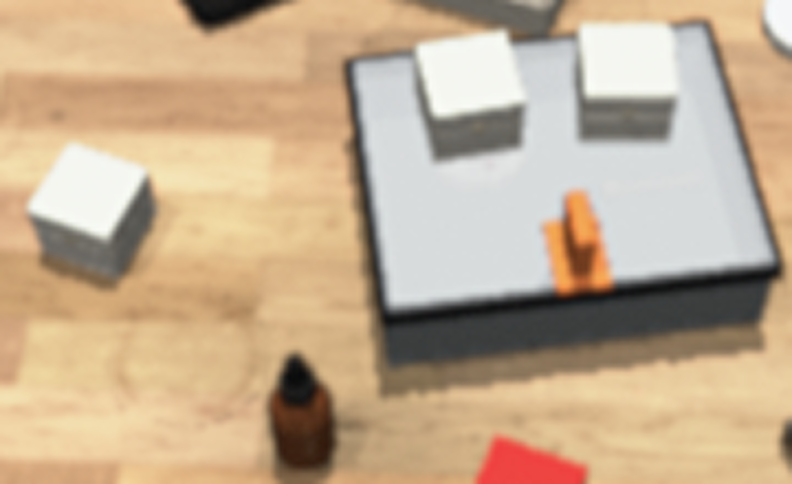

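The zooms show box tops in white: the base is turned by roughly 25°, the left lid box by about 10° and the right one by about 0°. The fin is centred at about (536,303) in the top zoom. Next I'll fit the top faces.

```bash
cat > fit.py <<'E'
from h import *
import cv2
from scipy.optimize import least_squares
def rect(n,im,guess,zt,sizes=((.054,.050),(.050,.054),None)):
    """fit rectangle to upsampled bright top face; guess x,y,yaw(deg)"""
    g=im.min(axis=2).astype(np.float32)
    u0,v0=proj(n,[guess[0],guess[1],zt]);u0,v0=int(u0),int(v0);w=16
    U,V=np.meshgrid(np.arange(u0-w,u0+w+1),np.arange(v0-w,v0+w+1))
    P=np.array([onz(n,u,v,zt)[:2] for u,v in zip(U.ravel(),V.ravel())])
    I=g[V.ravel(),U.ravel()]; px=.0028
    hi=np.percentile(I,98); 
    M=np.clip((I-.80*hi)/(.2*hi)*1.4,0,1)
    out=[]
    for s in sizes:
        def f(p):
            c,sn=np.cos(p[2]),np.sin(p[2]);d=P-p[:2]
            a=d[:,0]*c+d[:,1]*sn;b=-d[:,0]*sn+d[:,1]*c
            L,W=s if s else (p[3],p[4])
            sg=lambda q:1/(1+np.exp(-np.clip(q/(px*.4),-50,50)))
            return sg(L/2-abs(a))*sg(W/2-abs(b))-M
        p0=[guess[0],guess[1],np.radians(guess[2])]+([] if s else [.052,.052])
        r=least_squares(f,p0,x_scale=[.01,.01,.1]+([] if s else [.01,.01]))
        out.append((np.round(np.r_[r.x[:2]*1000,np.degrees(r.x[2]),r.x[3:]*1000],1).tolist(),round(r.cost,2)))
    return out
E
python3 - <<'E'
from fit import *
T=cv2.imread("pics/top0.png")
S=cv2.imread("pics/side0.png")
z=lambda x,y:(235+x/5-.4,155+y/5-.4)
base=onz("top",*z(90,226),.043);A=onz("top",*z(437,148),.105);B=onz("top",*z(585,128),.105)
for nm,c,y,zt in(("base",base,-20,.043),("left",A,8,.105),("right",B,0,.105)):
    for n,im in(("top",T),("side",S)):
        print(nm,n,rect(n,im,[c[0],c[1],y],zt))
# lid corners at z .062
lc=[onz("top",*z(*q),.062)[:2] for q in((320,88),(667,37),(717,313),(365,370))]
print(np.round(lc,4)); print("centre",np.mean(lc,0))
e=(lc[0]+lc[1]-lc[2]-lc[3]);print("yaw",np.degrees(np.arctan2(e[1],e[0])),np.linalg.norm(e)/2)
e=(lc[0]+lc[3]-lc[1]-lc[2]);print("yaw",np.degrees(np.arctan2(e[1],e[0]))-90,np.linalg.norm(e)/2)
zs=lambda x,y:(220+x/4.4-.4,155+y/4.4-.4)
ls=[onz("side",*zs(*q),.062)[:2] for q in((349,62),(708,23),(777,268),(387,312))]
print(np.round(ls,4)); print("centre",np.mean(ls,0))
# fin: top ridge in side and top (z .098)
print("fin side ridge ends",[onz("side",*zs(*q),.098)[:2].round(4) for q in((576,195),(587,240))])
print("fin top", [onz("top",*z(*q),.098)[:2].round(4) for q in((531,268),(541,342))])
print("bottle",onz("side",*zs(302,460),.0))
# clasp crop
b=cv2.resize(S[183:222,222:262],None,fx=10,fy=10,interpolation=cv2.INTER_CUBIC)
a=cv2.resize(S[158:197,312:378],None,fx=6,fy=10,interpolation=cv2.INTER_CUBIC)
m=np.hstack([b,a]).astype(float); m=np.clip((m-50)*2.2,0,255)
cv2.imwrite("pics/clasp.png",m.astype(np.uint8))
E
```

```text
base top [([540.2, 121.2, -19.1], np.float64(11.99)), ([540.1, 121.3, -19.9], np.float64(12.09)), ([540.1, 121.2, -19.5, 47.8, 47.7], np.float64(2.04))]
base side [([541.7, 121.4, -18.9], np.float64(10.47)), ([541.6, 121.5, -19.3], np.float64(10.05)), ([541.5, 121.4, -19.1, 49.0, 49.3], np.float64(2.84))]Traceback (most recent call last):
  File "<stdin>", line 8, in <module>
  File "fit.py", line 9, in rect
    P=np.array([onz(n,u,v,zt)[:2] for u,v in zip(U.ravel(),V.ravel())])
                ~~~^^^^^^^^^^
  File "h.py", line 7, in onz
    c,d=ray(n,u,v);return c+d*(z-c[2])/d[2]
        ~~~^^^^^^^
  File "h.py", line 4, in ray
    p=env.camera_params(n);E=p["extrinsics"];R=E[:3,:3];c=-R.T@E[:3,3]
ValueError: time passes only in moves, steps and waits
```

```bash
sed -i '2a import functools\ncp=functools.lru_cache(None)(lambda n: env.camera_params(n))' h.py; sed -i 's/p=env.camera_params(n)/p=cp(n)/' h.py
cat > m1.py <<'E'
from fit import *
T=cv2.imread("pics/top0.png")
S=cv2.imread("pics/side0.png")
z=lambda x,y:(235+x/5-.4,155+y/5-.4)
base=onz("top",*z(90,226),.043);A=onz("top",*z(437,148),.105);B=onz("top",*z(585,128),.105)
for nm,c,y,zt in(("base",base,-20,.043),("left",A,8,.105),("right",B,0,.105)):
    for n,im in(("top",T),("side",S)):
        print(nm,n,rect(n,im,[c[0],c[1],y],zt))
lc=[onz("top",*z(*q),.062)[:2] for q in((320,88),(667,37),(717,313),(365,370))]
print(np.round(lc,4)); print("centre",np.mean(lc,0))
e=(lc[0]+lc[1]-lc[2]-lc[3]);print("yaw",np.degrees(np.arctan2(e[1],e[0])),np.linalg.norm(e)/2)
e=(lc[0]+lc[3]-lc[1]-lc[2]);print("yaw",np.degrees(np.arctan2(e[1],e[0]))-90,np.linalg.norm(e)/2)
zs=lambda x,y:(220+x/4.4-.4,155+y/4.4-.4)
ls=[onz("side",*zs(*q),.062)[:2] for q in((349,62),(708,23),(777,268),(387,312))]
print(np.round(ls,4)); print("centre",np.mean(ls,0))
print("fin side ridge ends",[onz("side",*zs(*q),.098)[:2].round(4) for q in((576,195),(587,240))])
print("fin top", [onz("top",*z(*q),.098)[:2].round(4) for q in((531,268),(541,342))])
print("bottle",onz("side",*zs(302,460),.0))
b=cv2.resize(S[183:222,222:262],(400,390),interpolation=cv2.INTER_CUBIC)
a=cv2.resize(S[158:197,312:378],(400,390),interpolation=cv2.INTER_CUBIC)
m=np.hstack([b,a]).astype(float); m=np.clip((m-50)*2.2,0,255)
cv2.imwrite("pics/clasp.png",m.astype(np.uint8))
E
python3 m1.py
```

```text
base top [([540.2, 121.2, -19.1], np.float64(11.99)), ([540.1, 121.3, -19.9], np.float64(12.09)), ([540.1, 121.2, -19.5, 47.8, 47.7], np.float64(2.04))]
base side [([541.7, 121.4, -18.9], np.float64(10.47)), ([541.6, 121.5, -19.3], np.float64(10.05)), ([541.5, 121.4, -19.1, 49.0, 49.3], np.float64(2.84))]
left top [([583.4, -89.4, 14.2], np.float64(38.53)), ([583.1, -90.1, 14.5], np.float64(35.18)), ([583.0, -89.7, 14.5, 50.1, 52.0], np.float64(34.58))]
left side [([583.1, -89.9, 17.0], np.float64(33.25)), ([583.1, -90.7, 15.1], np.float64(26.82)), ([582.9, -90.1, 15.2, 48.5, 51.3], np.float64(24.43))]
right top [([596.9, -175.0, 5.1], np.float64(25.12)), ([596.3, -175.9, 4.9], np.float64(24.81)), ([596.3, -175.1, 5.0, 50.6, 50.8], np.float64(23.05))]
right side [([596.1, -175.7, 5.9], np.float64(33.83)), ([595.9, -176.5, 3.9], np.float64(25.66)), ([595.9, -176.0, 3.6, 47.7, 52.4], np.float64(23.56))]
[[ 0.6232 -0.0181]
 [ 0.6594 -0.2263]
 [ 0.493  -0.2566]
 [ 0.4548 -0.0497]]
centre [ 0.55759393 -0.13766972]
yaw 10.470630738488563 0.17024072875997226
yaw 10.162757068461516 0.2109031820083299
[[ 0.6226 -0.0193]
 [ 0.661  -0.2262]
 [ 0.4927 -0.2542]
 [ 0.4571 -0.0507]]
centre [ 0.55834479 -0.13762697]
fin side ridge ends [array([ 0.5098, -0.146 ]), array([ 0.4822, -0.1515])]
fin top [array([ 0.513 , -0.1444]), array([ 0.4707, -0.1507])]
bottle [ 4.01424041e-01 -7.51333535e-03  1.11022302e-16]
```

View pics/clasp.png

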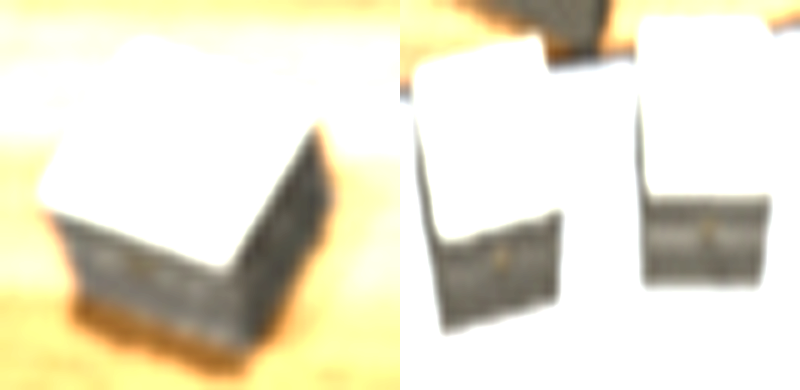

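The clasps sit on the faces towards the robot on all three boxes: base at (140,265), left at (500,262) and right at (708,228). That makes the x axes about −19.5°, +14.5° and +4.5°. Now I'll move over.

Call:
jog_arm(
  motion=[
    {"x": -1.5, "y": -1.5},
    {"x": -3.3, "y": -3.4},
    {"x": -3.3, "y": -3.4},
    {"x": -3.3, "y": -3.4},
    {"x": -3.3, "y": -3.4},
  ],
  claw=0.55,
  squeeze=15,
)

```text
$.motion[0]: bad value
```

Call:
jog_arm(
  motion=[
    {"x": -3.3, "y": -3.4},
    {"x": -3.3, "y": -3.4},
    {"x": -3.3, "y": -3.4},
    {"x": -3.3, "y": -3.4},
    {"x": -3.3, "y": -3.4},
  ],
)

```text
$.motion[0]: bad value
```

Call:
jog_arm(
  motion=[
    {"x": -3.3, "y": -3.4},
    {"x": -3.3, "y": -3.4},
    {"x": -3.3, "y": -3.4},
    {"x": -3.3, "y": -3.4},
    {"x": -2, "y": -2},
  ],
)

```text
$.motion[0]: bad value
```

```bash
cat > fit2.py <<'E'
# top-face fit with explicit dark/bright intensity split
from h import *
import cv2
from fit import rect
T=cv2.imread("pics/top0.png")[:,:,::-1];S=cv2.imread("pics/side0.png")[:,:,::-1]
for n,im in(("top",T),("side",S)):
    for c in((.583,-.09,.105),(.596,-.175,.105),(.54,.121,.043),(.53,-.11,.062)):
        u,v=map(int,proj(n,c)); print(n,im[v,u],end=' ')
for n,im in(("top",T),("side",S)):
    # red channel stretched: lid ~ lower red
    for nm,g in(("left",(.583,-.09,14)),("right",(.596,-.1755,4))):
        u,v=map(int,proj(n,(g[0],g[1],.105)));lu,lv=map(int,proj(n,(.53,-.11,.062)))
        hi=float(im[v,u].min());lo=float(im[lv,lu].min())
        st=np.clip((im.astype(float).min(2)-lo-.1*(hi-lo))/(hi-lo)/.9,0,1)*140+100
        print(nm,n,rect(n,np.dstack([st]*3),g,.105))
E
python3 fit2.py
cat > go.py <<'E'
import sys
from h import *
# target x y z yaw -> tool-frame shift (cm) at present yaw, and az turn
def go(t):
    o=env.get_obs();p=o["tool_pos"];r=o["tool_rot"]
    from scipy.spatial.transform import Rotation as Ro
    R=Ro.from_euler("xyz",r,degrees=True).as_matrix()
    d=R.T@(np.array(t[:3])-p)*100
    dy=(t[3]-r[2]+180)%360-180
    print("t",round(o["time_s"],2),"pos",p.round(4),"rot",np.round(r,2),"shift",d.round(2),"az",round(-dy,2),"F",o["force"].round(2),"w",round(o["grip_width"],4),"g",round(float(o["grasp_force"]),1),"q",o["qpos"].round(0))
go([float(a) for a in sys.argv[1:]])
E
python3 go.py .583 -.09 .18 194.5
```

```text
top [234 236 236] top [233 235 236] top [235 237 237] top [201 204 212] side [245 246 241] side [245 246 240] side [245 246 240] side [216 220 220] left top [([582.2, -89.2, 14.1], np.float64(25.59)), ([581.9, -89.3, 14.1], np.float64(25.38)), ([581.9, -89.3, 14.2, 45.0, 45.5], np.float64(3.22))]
right top [([595.5, -174.6, 5.2], np.float64(26.48)), ([595.6, -174.1, 2.3], np.float64(26.19)), ([595.0, -174.5, 3.7, 44.6, 45.4], np.float64(3.11))]
left side [([583.8, -88.9, 14.8], np.float64(32.32)), ([582.6, -89.4, 14.4], np.float64(31.87)), ([582.2, -89.1, 14.3, 43.9, 45.5], np.float64(3.17))]
right side [([596.9, -174.5, 3.1], np.float64(30.9)), ([596.1, -174.6, 2.6], np.float64(30.14)), ([595.1, -174.6, 3.0, 43.6, 45.8], np.float64(2.66))]
t 0.1 pos [0.1499 0.632  0.2216] rot [-1.7990e+02  1.0000e-02  1.6666e+02] shift [-58.8  -60.25   4.27] az -27.84 F [-0.3   0.09  0.82] w 0.0867 g 0.0 q [-76.  18.  -4.  83.   1.  79.  -3.]
```

Call:
jog_arm(
  motion=[
    {"x": -1.5, "y": -1.5, "z": 0, "ax": 0, "ay": 0, "az": 0},
    {"x": -3.3, "y": -3.4, "z": 0, "ax": 0, "ay": 0, "az": 0},
    {"x": -3.3, "y": -3.4, "z": 0, "ax": 0, "ay": 0, "az": 0},
    {"x": -3.3, "y": -3.4, "z": 0, "ax": 0, "ay": 0, "az": 0},
    {"x": -3.3, "y": -3.4, "z": 0, "ax": 0, "ay": 0, "az": 0},
  ],
  claw=0.55,
  squeeze=15,
)

```text
time_s: 0.6
tool_pos: [0.2588, 0.4496, 0.2221]
tool_rot: [-180.0, -0.0, 166.7]
force: [1.4, -0.3, 0.9]
grip_width: 0.0683
grasp_force: 0.0
```

Call:
jog_arm(
  motion=[
    {"x": -3.3, "y": -3.4, "z": 0, "ax": 0, "ay": 0, "az": 0},
    {"x": -3.3, "y": -3.4, "z": 0, "ax": 0, "ay": 0, "az": 0},
    {"x": -3.3, "y": -3.4, "z": 0, "ax": 0, "ay": 0, "az": 0},
    {"x": -3.3, "y": -3.4, "z": 0, "ax": 0, "ay": 0, "az": 0},
    {"x": -3.3, "y": -3.4, "z": 0, "ax": 0, "ay": 0, "az": 0},
  ],
)

```text
time_s: 1.1
tool_pos: [0.38, 0.2462, 0.2224]
tool_rot: [180.0, -0.0, 166.7]
force: [0.7, 0.5, -0.2]
grip_width: 0.0676
grasp_force: 0.0
```

Call:
jog_arm(
  motion=[
    {"x": -3.3, "y": -3.4, "z": 0, "ax": 0, "ay": 0, "az": 0},
    {"x": -3.3, "y": -3.4, "z": 0, "ax": 0, "ay": 0, "az": 0},
    {"x": -3.3, "y": -3.4, "z": 0, "ax": 0, "ay": 0, "az": 0},
    {"x": -3.3, "y": -3.4, "z": 0, "ax": 0, "ay": 0, "az": 0},
    {"x": -2, "y": -2, "z": 0, "ax": 0, "ay": 0, "az": 0},
  ],
)

```text
time_s: 1.6
tool_pos: [0.4925, 0.0571, 0.2226]
tool_rot: [-180.0, 0.0, 166.4]
force: [-0.4, 0.4, 0.7]
grip_width: 0.0675
grasp_force: 0.0
```

```bash
python3 go.py .582 -.089 .15 194.3
```

```text
t 1.6 pos [0.4925 0.0571 0.2226] rot [-1.7996e+02  4.0000e-02  1.6641e+02] shift [-12.13 -12.09   7.28] az -27.89 F [-0.39  0.44  0.67] w 0.0675 g 0.0 q [-41.  -2.  31. 105.   1.  76.  66.]
```

Call:
jog_arm(
  motion=[
    {"x": -3, "y": -3, "z": 0, "ax": 0, "ay": 0, "az": 0},
    {"x": -3, "y": -3, "z": 0, "ax": 0, "ay": 0, "az": 0},
    {"x": -3, "y": -3, "z": 0, "ax": 0, "ay": 0, "az": 0},
    {"x": -3, "y": -3, "z": 0, "ax": 0, "ay": 0, "az": 0},
    {"x": 0, "y": 0, "z": 0, "ax": 0, "ay": 0, "az": -4},
  ],
)

```text
time_s: 2.1
tool_pos: [0.5814, -0.0901, 0.2219]
tool_rot: [-179.7, 0.0, 170.3]
force: [-0.3, 0.5, -0.7]
grip_width: 0.0673
grasp_force: 0.0
```

Call:
jog_arm(
  motion=[
    {"x": 0, "y": 0, "z": 1, "ax": 0, "ay": 0, "az": -8},
    {"x": 0, "y": 0, "z": 2, "ax": 0, "ay": 0, "az": -8},
    {"x": 0, "y": 0, "z": 2, "ax": 0, "ay": 0, "az": -8},
    {"x": 0, "y": 0, "z": 2, "ax": 0, "ay": 0, "az": 0},
    {"x": 0, "y": 0, "z": 0, "ax": 0, "ay": 0, "az": 0},
  ],
)

```text
time_s: 2.6
tool_pos: [0.5781, -0.0827, 0.1494]
tool_rot: [179.9, -0.3, -165.4]
force: [-1.5, 0.4, -0.2]
grip_width: 0.0676
grasp_force: 0.0
```

```bash
python3 go.py .582 -.089 .074 194.3
```

```text
t 2.6 pos [ 0.5781 -0.0827  0.1494] rot [ 179.9    -0.34 -165.35] shift [-0.26 -0.72  7.54] az 0.35 F [-1.49  0.43 -0.2 ] w 0.0676 g 0.0 q [-25.  15.  36.  99.  -9.  69. 118.]
```

Call:
jog_arm(
  motion=[
    {"x": 0, "y": 0, "z": 1, "ax": 0, "ay": 0, "az": 0},
    {"x": 0, "y": 0, "z": 1, "ax": 0, "ay": 0, "az": 0},
    {"x": 0, "y": 0, "z": 0, "ax": 0, "ay": 0, "az": 0},
    {"x": 0, "y": 0, "z": 0, "ax": 0, "ay": 0, "az": 0},
    {"x": 0, "y": 0, "z": 0, "ax": 0, "ay": 0, "az": 0},
  ],
)

```text
time_s: 3.1
tool_pos: [0.5809, -0.0832, 0.1332]
tool_rot: [-180.0, 0.1, -165.3]
force: [1.0, 0.1, 0.3]
grip_width: 0.0676
grasp_force: 0.0
```

```bash
python3 go.py .582 -.089 .074 194.3
```

```text
t 3.1 pos [ 0.5809 -0.0832  0.1332] rot [-1.7999e+02  6.0000e-02 -1.6534e+02] shift [ 0.05 -0.59  5.92] az 0.36 F [0.96 0.12 0.34] w 0.0676 g 0.0 q [-25.  16.  36. 100. -10.  67. 118.]
```

Call:
jog_arm(
  motion=[
    {"x": 0, "y": -0.6, "z": 1, "ax": 0, "ay": 0, "az": 0},
    {"x": 0, "y": 0, "z": 2, "ax": 0, "ay": 0, "az": 0},
    {"x": 0, "y": 0, "z": 2, "ax": 0, "ay": 0, "az": 0},
    {"x": 0, "y": 0, "z": 0.9, "ax": 0, "ay": 0, "az": 0},
    {"x": 0, "y": 0, "z": 0, "ax": 0, "ay": 0, "az": 0},
  ],
)

```text
time_s: 3.6
tool_pos: [0.5809, -0.0891, 0.072]
tool_rot: [180.0, -0.2, -165.4]
force: [0.3, -0.8, -0.4]
grip_width: 0.0675
grasp_force: 0.0
```

```bash
python3 go.py .582 -.089 .074 194.3; python3 -c "
from cell import env;import cv2
cv2.imwrite('pics/g1.png',cv2.resize(env.read_camera('side')[130:270,220:420,::-1],None,fx=4,fy=4))"
```

```text
t 3.6 pos [ 0.5809 -0.0891  0.072 ] rot [ 1.7997e+02 -1.6000e-01 -1.6536e+02] shift [-0.11 -0.02 -0.2 ] az 0.34 F [ 0.26 -0.83 -0.44] w 0.0675 g 0.0 q [-23.  20.  35. 103. -13.  61. 121.]
```

View pics/g1.png

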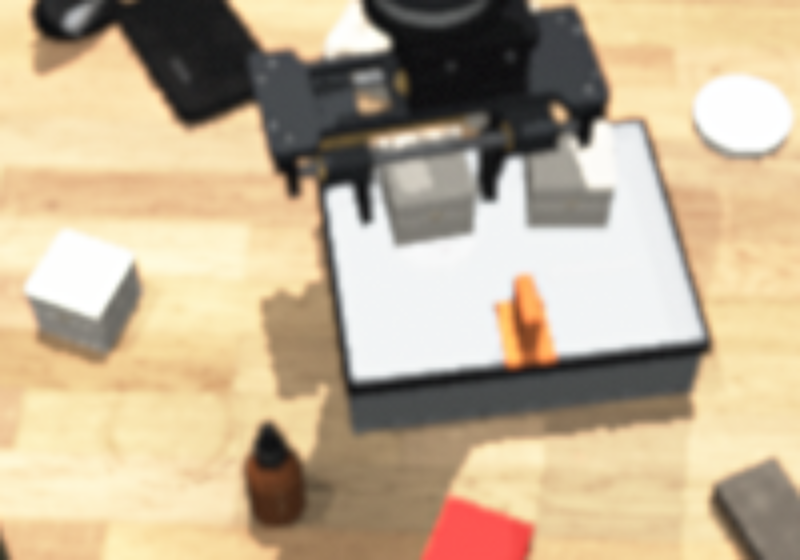

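The fingers straddle the left box, at about (365,200) and (490,180) either side of it. Next I close and lift.

Call:
jog_arm(
  motion=[
    {"x": 0, "y": 0, "z": 0, "ax": 0, "ay": 0, "az": 0},
    {"x": 0, "y": 0, "z": 0, "ax": 0, "ay": 0, "az": 0},
    {"x": 0, "y": 0, "z": 0, "ax": 0, "ay": 0, "az": 0},
    {"x": 0, "y": 0, "z": 0, "ax": 0, "ay": 0, "az": 0},
    {"x": 0, "y": 0, "z": 0, "ax": 0, "ay": 0, "az": 0},
  ],
  claw=-1,
  squeeze=15,
)

```text
time_s: 4.15
tool_pos: [0.5826, -0.089, 0.0743]
tool_rot: [-180.0, 0.1, -165.3]
force: [0.1, 0.3, 4.2]
grip_width: 0.0503
grasp_force: 15.0
```

Call:
jog_arm(
  motion=[
    {"x": 0, "y": 0, "z": -0.5, "ax": 0, "ay": 0, "az": 0},
    {"x": 0, "y": 0, "z": -1.5, "ax": 0, "ay": 0, "az": 0},
    {"x": 0, "y": 0, "z": -2, "ax": 0, "ay": 0, "az": 0},
    {"x": 0, "y": 0, "z": -2, "ax": 0, "ay": 0, "az": 0},
    {"x": 0, "y": 0, "z": -1, "ax": 0, "ay": 0, "az": 0},
  ],
)

```text
time_s: 4.65
tool_pos: [0.5831, -0.0892, 0.1462]
tool_rot: [-180.0, 0.2, -165.3]
force: [0.1, -0.8, -1.4]
grip_width: 0.05
grasp_force: 15.0
```

```bash
python3 go.py .5405 .1213 .142 160.5
```

```text
t 4.65 pos [ 0.5831 -0.0892  0.1462] rot [-179.96    0.18 -165.35] shift [-1.21 21.44  0.41] az 34.15 F [ 0.12 -0.83 -1.43] w 0.05 g 15.0 q [-24.  16.  36.  99. -10.  68. 119.]
```

Call:
jog_arm(
  motion=[
    {"x": 0, "y": 2, "z": 0, "ax": 0, "ay": 0, "az": 0},
    {"x": -0.3, "y": 4.5, "z": 0, "ax": 0, "ay": 0, "az": 0},
    {"x": -0.3, "y": 5, "z": 0, "ax": 0, "ay": 0, "az": 0},
    {"x": -0.3, "y": 5, "z": 0, "ax": 0, "ay": 0, "az": 0},
    {"x": -0.3, "y": 4, "z": 0, "ax": 0, "ay": 0, "az": 0},
  ],
)

```text
time_s: 5.15
tool_pos: [0.5406, 0.1155, 0.1439]
tool_rot: [179.9, 0.0, -165.2]
force: [0.5, 0.4, -0.2]
grip_width: 0.0499
grasp_force: 15.0
```

Call:
jog_arm(
  motion=[
    {"x": 0, "y": 1, "z": 0, "ax": 0, "ay": 0, "az": 7},
    {"x": 0, "y": 0, "z": 0, "ax": 0, "ay": 0, "az": 7},
    {"x": 0, "y": 0, "z": 0, "ax": 0, "ay": 0, "az": 7},
    {"x": 0, "y": 0, "z": 0, "ax": 0, "ay": 0, "az": 7},
    {"x": 0, "y": 0, "z": 0, "ax": 0, "ay": 0, "az": 6},
  ],
)

```text
time_s: 5.65
tool_pos: [0.539, 0.1219, 0.1437]
tool_rot: [-180.0, -0.0, 160.4]
force: [-0.1, 0.7, -1.1]
grip_width: 0.05
grasp_force: 15.0
```

Call:
jog_arm(
  motion=[
    {"x": 0, "y": 0, "z": 0.5, "ax": 0, "ay": 0, "az": 0},
    {"x": 0, "y": 0, "z": 1, "ax": 0, "ay": 0, "az": 0},
    {"x": 0, "y": 0, "z": 0.5, "ax": 0, "ay": 0, "az": 0},
    {"x": 0, "y": 0, "z": 0, "ax": 0, "ay": 0, "az": 0},
    {"x": 0, "y": 0, "z": 0, "ax": 0, "ay": 0, "az": 0},
  ],
)

```text
time_s: 6.15
tool_pos: [0.5391, 0.1218, 0.1233]
tool_rot: [-180.0, -0.0, 160.7]
force: [0.2, -0.3, -1.9]
grip_width: 0.0501
grasp_force: 15.0
```

```bash
python3 go.py .5415 .1213 .0553 160.5
```

```text
t 6.15 pos [0.5391 0.1218 0.1233] rot [-1.7998e+02 -2.0000e-02  1.6069e+02] shift [-0.24  0.04  6.8 ] az 0.19 F [ 0.2  -0.3  -1.87] w 0.0501 g 15.0 q [-44.  12.  32. 105.  -7.  65.  61.]
```

Call:
jog_arm(
  motion=[
    {"x": -0.2, "y": 0, "z": 1.5, "ax": 0, "ay": 0, "az": 0},
    {"x": 0, "y": 0, "z": 2, "ax": 0, "ay": 0, "az": 0},
    {"x": 0, "y": 0, "z": 1.8, "ax": 0, "ay": 0, "az": 0},
    {"x": 0, "y": 0, "z": 0.8, "ax": 0, "ay": 0, "az": 0},
    {"x": 0, "y": 0, "z": 0.2, "ax": 0, "ay": 0, "az": 0},
  ],
)

```text
time_s: 6.65
tool_pos: [0.5403, 0.1209, 0.0591]
tool_rot: [-179.9, -0.1, 160.7]
force: [-0.0, 1.0, -0.4]
grip_width: 0.0499
grasp_force: 15.0
```

Call:
jog_arm(
  motion=[
    {"x": 0, "y": 0, "z": 0, "ax": 0, "ay": 0, "az": 0},
    {"x": 0, "y": 0, "z": 0.1, "ax": 0, "ay": 0, "az": 0},
    {"x": 0, "y": 0, "z": 0.1, "ax": 0, "ay": 0, "az": 0},
    {"x": 0, "y": 0, "z": 0.1, "ax": 0, "ay": 0, "az": 0},
    {"x": 0, "y": 0, "z": 0, "ax": 0, "ay": 0, "az": 0},
  ],
)

```text
time_s: 7.15
tool_pos: [0.5412, 0.1213, 0.0577]
tool_rot: [180.0, 0.0, 160.7]
force: [0.4, 0.3, -1.5]
grip_width: 0.0498
grasp_force: 15.0
```

```bash
python3 go.py .5415 .1213 .0553 160.5
```

```text
t 7.15 pos [0.5412 0.1213 0.0577] rot [1.7998e+02 1.0000e-02 1.6066e+02] shift [-0.03  0.01  0.24] az 0.16 F [ 0.36  0.31 -1.45] w 0.0498 g 15.0 q [-43.  16.  31. 108. -10.  58.  64.]
```

Call:
jog_arm(
  motion=[
    {"x": 0, "y": 0, "z": 0.1, "ax": 0, "ay": 0, "az": 0},
    {"x": 0, "y": 0, "z": 0.1, "ax": 0, "ay": 0, "az": 0},
    {"x": 0, "y": 0, "z": 0, "ax": 0, "ay": 0, "az": 0},
    {"x": 0, "y": 0, "z": 0, "ax": 0, "ay": 0, "az": 0},
    {"x": 0, "y": 0, "z": 0, "ax": 0, "ay": 0, "az": 0},
  ],
)

```text
time_s: 7.65
tool_pos: [0.5411, 0.1213, 0.0555]
tool_rot: [-180.0, -0.0, 160.7]
force: [-0.4, 0.5, -0.9]
grip_width: 0.0498
grasp_force: 15.0
```

Call:
jog_arm(
  motion=[
    {"x": 0, "y": 0, "z": 0.1, "ax": 0, "ay": 0, "az": 0},
    {"x": 0, "y": 0, "z": 0, "ax": 0, "ay": 0, "az": 0},
    {"x": 0, "y": 0, "z": 0, "ax": 0, "ay": 0, "az": 0},
    {"x": 0, "y": 0, "z": 0, "ax": 0, "ay": 0, "az": 0},
    {"x": 0, "y": 0, "z": 0, "ax": 0, "ay": 0, "az": 0},
  ],
)

```text
time_s: 8.15
tool_pos: [0.5412, 0.1212, 0.0555]
tool_rot: [180.0, -0.0, 160.7]
force: [-2.7, -0.8, 5.6]
grip_width: 0.0502
grasp_force: 15.0
```

Contact at 5.6 N. Next I release and rise.

Call:
jog_arm(
  motion=[
    {"x": 0, "y": 0, "z": -0.05, "ax": 0, "ay": 0, "az": 0},
    {"x": 0, "y": 0, "z": 0, "ax": 0, "ay": 0, "az": 0},
    {"x": 0, "y": 0, "z": 0, "ax": 0, "ay": 0, "az": 0},
    {"x": 0, "y": 0, "z": 0, "ax": 0, "ay": 0, "az": 0},
    {"x": 0, "y": 0, "z": 0, "ax": 0, "ay": 0, "az": 0},
  ],
  claw=0.55,
)

```text
time_s: 8.65
tool_pos: [0.5411, 0.1212, 0.0549]
tool_rot: [-180.0, -0.0, 160.7]
force: [-0.1, -0.4, 0.6]
grip_width: 0.067
grasp_force: 0.0
```

Call:
jog_arm(
  motion=[
    {"x": 0, "y": 0, "z": -0.5, "ax": 0, "ay": 0, "az": 0},
    {"x": 0, "y": 0, "z": -2, "ax": 0, "ay": 0, "az": 0},
    {"x": 0, "y": 0, "z": -3, "ax": 0, "ay": 0, "az": 0},
    {"x": 0, "y": 0, "z": -4, "ax": 0, "ay": 0, "az": 0},
    {"x": 0, "y": 0, "z": -2, "ax": 0, "ay": 0, "az": 0},
  ],
)

```text
time_s: 9.15
tool_pos: [0.5427, 0.1213, 0.1738]
tool_rot: [179.8, 0.2, 160.6]
force: [1.3, 0.1, 0.1]
grip_width: 0.0673
grasp_force: 0.0
```

```bash
python3 go.py .5955 -.1745 .15 183.2
```

```text
t 9.15 pos [0.5427 0.1213 0.1738] rot [179.82   0.2  160.64] shift [-14.78 -26.17   2.35] az -22.56 F [1.35 0.06 0.14] w 0.0673 g 0.0 q [-45.   9.  33. 102.  -5.  70.  60.]
```

Call:
jog_arm(
  motion=[
    {"x": -1.4, "y": -2.5, "z": 0, "ax": 0, "ay": 0, "az": 0},
    {"x": -2.3, "y": -4, "z": 0, "ax": 0, "ay": 0, "az": 0},
    {"x": -2.3, "y": -4, "z": 0, "ax": 0, "ay": 0, "az": 0},
    {"x": -2.3, "y": -4, "z": 0, "ax": 0, "ay": 0, "az": 0},
    {"x": -2.3, "y": -4, "z": 0, "ax": 0, "ay": 0, "az": 0},
  ],
)

```text
time_s: 9.65
tool_pos: [0.5802, -0.09, 0.1707]
tool_rot: [180.0, 0.0, 160.7]
force: [0.7, 0.3, 0.5]
grip_width: 0.0676
grasp_force: 0.0
```

Call:
jog_arm(
  motion=[
    {"x": -2.3, "y": -4, "z": 0, "ax": 0, "ay": 0, "az": 0},
    {"x": -1.9, "y": -3.5, "z": 0, "ax": 0, "ay": 0, "az": 0},
    {"x": 0, "y": 0, "z": 0, "ax": 0, "ay": 0, "az": -7.5},
    {"x": 0, "y": 0, "z": 0, "ax": 0, "ay": 0, "az": -7.5},
    {"x": 0, "y": 0, "z": 0, "ax": 0, "ay": 0, "az": -7.5},
  ],
)

```text
time_s: 10.15
tool_pos: [0.5946, -0.1737, 0.1702]
tool_rot: [-180.0, -0.0, -176.6]
force: [-0.2, 0.2, -0.2]
grip_width: 0.0676
grasp_force: 0.0
```

Call:
jog_arm(
  motion=[
    {"x": 0, "y": 0, "z": 1, "ax": 0, "ay": 0, "az": 0},
    {"x": 0, "y": 0, "z": 2, "ax": 0, "ay": 0, "az": 0},
    {"x": 0, "y": 0, "z": 1, "ax": 0, "ay": 0, "az": 0},
    {"x": 0, "y": 0, "z": 0, "ax": 0, "ay": 0, "az": 0},
    {"x": 0, "y": 0, "z": 0, "ax": 0, "ay": 0, "az": 0},
  ],
)

```text
time_s: 10.65
tool_pos: [0.5947, -0.1731, 0.1301]
tool_rot: [-180.0, -0.0, -176.9]
force: [-0.1, -0.9, 1.2]
grip_width: 0.0671
grasp_force: 0.0
```

```bash
python3 go.py .5955 -.1745 .0735 183.2
```

```text
t 10.65 pos [ 0.5947 -0.1731  0.1301] rot [-1.7999e+02 -1.0000e-02 -1.7689e+02] shift [-0.07 -0.15  5.66] az -0.09 F [-0.09 -0.91  1.24] w 0.0671 g 0.0 q [-17.  21.  38.  96. -13.  68. 117.]
```

Call:
jog_arm(
  motion=[
    {"x": -0.1, "y": -0.15, "z": 1, "ax": 0, "ay": 0, "az": 0},
    {"x": 0, "y": 0, "z": 2, "ax": 0, "ay": 0, "az": 0},
    {"x": 0, "y": 0, "z": 2, "ax": 0, "ay": 0, "az": 0},
    {"x": 0, "y": 0, "z": 0.6, "ax": 0, "ay": 0, "az": 0},
    {"x": 0, "y": 0, "z": 0, "ax": 0, "ay": 0, "az": 0},
  ],
)

```text
time_s: 11.15
tool_pos: [0.5953, -0.1745, 0.0733]
tool_rot: [180.0, -0.1, -176.9]
force: [-0.4, 1.0, 1.2]
grip_width: 0.0673
grasp_force: 0.0
```

Call:
jog_arm(
  motion=[
    {"x": 0, "y": 0, "z": 0, "ax": 0, "ay": 0, "az": 0},
    {"x": 0, "y": 0, "z": 0, "ax": 0, "ay": 0, "az": 0},
    {"x": 0, "y": 0, "z": 0, "ax": 0, "ay": 0, "az": 0},
    {"x": 0, "y": 0, "z": 0, "ax": 0, "ay": 0, "az": 0},
    {"x": 0, "y": 0, "z": 0, "ax": 0, "ay": 0, "az": 0},
  ],
  claw=-1,
  squeeze=15,
)

```text
time_s: 11.65
tool_pos: [0.5964, -0.1747, 0.075]
tool_rot: [-180.0, 0.1, -176.8]
force: [0.6, 0.6, 4.1]
grip_width: 0.05
grasp_force: 15.0
```

Call:
jog_arm(
  motion=[
    {"x": 0, "y": 0, "z": -0.5, "ax": 0, "ay": 0, "az": 0},
    {"x": 0, "y": 0, "z": -2, "ax": 0, "ay": 0, "az": 0},
    {"x": 0, "y": 0, "z": -3, "ax": 0, "ay": 0, "az": 0},
    {"x": 0, "y": 0, "z": -3.5, "ax": 0, "ay": 0, "az": 0},
    {"x": 0, "y": 0, "z": -2, "ax": 0, "ay": 0, "az": 0},
  ],
)

```text
time_s: 12.15
tool_pos: [0.5965, -0.175, 0.1868]
tool_rot: [-180.0, 0.2, -176.9]
force: [0.5, -0.7, -0.5]
grip_width: 0.0502
grasp_force: 15.0
```

```bash
python3 go.py .5412 .1213 .17 160.7; python3 -c "
from cell import env;import cv2
cv2.imwrite('pics/top1.png',env.read_camera('top')[:,:,::-1]);cv2.imwrite('pics/side1.png',env.read_camera('side')[:,:,::-1])
from fit import *
for n in('top','side'): print(n,rect(n,cv2.imread(f'pics/{n}1.png'),[.541,.121,-19.3],.086))
t=cv2.imread('pics/top1.png')[160:245,215:315];s=cv2.imread('pics/side1.png')[160:245,200:300]
cv2.imwrite('pics/c1.png',cv2.resize(np.hstack([t,s]),None,fx=4,fy=4,interpolation=cv2.INTER_CUBIC))"
```

```text
t 12.15 pos [ 0.5965 -0.175   0.1868] rot [-1.7997e+02  1.5000e-01 -1.7686e+02] shift [ 3.9  29.89  1.65] az 22.44 F [ 0.51 -0.7  -0.5 ] w 0.0502 g 15.0 q [-17.  18.  39.  92. -12.  74. 116.]
top [([540.0, 122.7, -19.1], np.float64(10.37)), ([540.0, 122.7, -19.7], np.float64(10.68)), ([539.9, 122.7, -19.4, 48.5, 48.4], np.float64(2.2))]
side [([541.6, 92.9, -83.8], np.float64(54.43)), ([540.9, 94.8, -83.6], np.float64(59.34)), ([537.9, 108.7, -3.3, 51.1, 22.1], np.float64(14.15))]
```

View pics/c1.png

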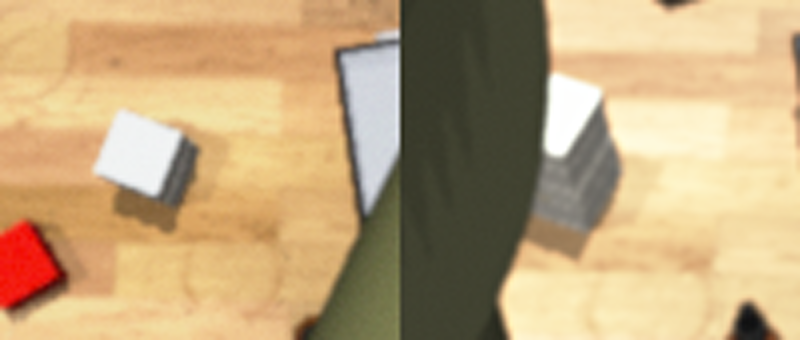

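The first box sits squarely at about (145,155) in the top crop, within 2 mm of the base. Next I carry the second one over.

Call:
jog_arm(
  motion=[
    {"x": 0.3, "y": 2.5, "z": 0, "ax": 0, "ay": 0, "az": 0},
    {"x": 0.6, "y": 4.6, "z": 0, "ax": 0, "ay": 0, "az": 0},
    {"x": 0.6, "y": 4.6, "z": 0, "ax": 0, "ay": 0, "az": 0},
    {"x": 0.6, "y": 4.6, "z": 0, "ax": 0, "ay": 0, "az": 0},
    {"x": 0.6, "y": 4.6, "z": 0, "ax": 0, "ay": 0, "az": 0},
  ],
)

```text
time_s: 12.75
tool_pos: [0.5557, 0.0344, 0.1826]
tool_rot: [-180.0, -0.1, -176.8]
force: [0.8, -0.2, -0.7]
grip_width: 0.0497
grasp_force: 15.0
```

Call:
jog_arm(
  motion=[
    {"x": 0.6, "y": 4.6, "z": 0, "ax": 0, "ay": 0, "az": 0},
    {"x": 0.6, "y": 4.4, "z": 0, "ax": 0, "ay": 0, "az": 0},
    {"x": 0, "y": 0, "z": 0, "ax": 0, "ay": 0, "az": 7.5},
    {"x": 0, "y": 0, "z": 0, "ax": 0, "ay": 0, "az": 7.5},
    {"x": 0, "y": 0, "z": 0, "ax": 0, "ay": 0, "az": 7.5},
  ],
)

```text
time_s: 13.25
tool_pos: [0.5392, 0.1222, 0.1825]
tool_rot: [-179.9, -0.1, 160.4]
force: [0.2, 0.4, -0.8]
grip_width: 0.0497
grasp_force: 15.0
```

Call:
jog_arm(
  motion=[
    {"x": 0, "y": 0, "z": 0.5, "ax": 0, "ay": 0, "az": 0},
    {"x": 0, "y": 0, "z": 1, "ax": 0, "ay": 0, "az": 0},
    {"x": 0, "y": 0, "z": 0.5, "ax": 0, "ay": 0, "az": 0},
    {"x": 0, "y": 0, "z": 0, "ax": 0, "ay": 0, "az": 0},
    {"x": 0, "y": 0, "z": 0, "ax": 0, "ay": 0, "az": 0},
  ],
)

```text
time_s: 13.75
tool_pos: [0.5402, 0.1217, 0.1637]
tool_rot: [-180.0, -0.0, 160.7]
force: [0.3, -0.2, -0.2]
grip_width: 0.0497
grasp_force: 15.0
```

```bash
python3 go.py .5413 .1217 .099 160.7
```

```text
t 13.75 pos [0.5402 0.1217 0.1637] rot [-1.7997e+02 -2.0000e-02  1.6069e+02] shift [-0.11  0.04  6.47] az -0.01 F [ 0.31 -0.18 -0.24] w 0.0497 g 15.0 q [-43.   9.  31. 102.  -5.  70.  60.]
```

Call:
jog_arm(
  motion=[
    {"x": -0.1, "y": 0, "z": 1.5, "ax": 0, "ay": 0, "az": 0},
    {"x": 0, "y": 0, "z": 2, "ax": 0, "ay": 0, "az": 0},
    {"x": 0, "y": 0, "z": 1.8, "ax": 0, "ay": 0, "az": 0},
    {"x": 0, "y": 0, "z": 0.7, "ax": 0, "ay": 0, "az": 0},
    {"x": 0, "y": 0, "z": 0.2, "ax": 0, "ay": 0, "az": 0},
  ],
)

```text
time_s: 14.25
tool_pos: [0.5406, 0.1212, 0.1008]
tool_rot: [-179.9, -0.1, 160.7]
force: [-0.5, -0.6, 0.2]
grip_width: 0.0499
grasp_force: 15.0
```

Call:
jog_arm(
  motion=[
    {"x": 0, "y": 0, "z": 0.1, "ax": 0, "ay": 0, "az": 0},
    {"x": 0, "y": 0, "z": 0.1, "ax": 0, "ay": 0, "az": 0},
    {"x": 0, "y": 0, "z": 0, "ax": 0, "ay": 0, "az": 0},
    {"x": 0, "y": 0, "z": 0, "ax": 0, "ay": 0, "az": 0},
    {"x": 0, "y": 0, "z": 0, "ax": 0, "ay": 0, "az": 0},
  ],
)

```text
time_s: 14.75
tool_pos: [0.5415, 0.1216, 0.1005]
tool_rot: [180.0, 0.0, 160.7]
force: [-1.1, 0.1, -0.7]
grip_width: 0.0498
grasp_force: 15.0
```

Call:
jog_arm(
  motion=[
    {"x": 0, "y": 0, "z": 0.1, "ax": 0, "ay": 0, "az": 0},
    {"x": 0, "y": 0, "z": 0, "ax": 0, "ay": 0, "az": 0},
    {"x": 0, "y": 0, "z": 0, "ax": 0, "ay": 0, "az": 0},
    {"x": 0, "y": 0, "z": 0, "ax": 0, "ay": 0, "az": 0},
    {"x": 0, "y": 0, "z": 0, "ax": 0, "ay": 0, "az": 0},
  ],
)

```text
time_s: 15.25
tool_pos: [0.5415, 0.1216, 0.0992]
tool_rot: [180.0, 0.0, 160.7]
force: [0.5, -0.1, 0.7]
grip_width: 0.05
grasp_force: 15.0
```

Call:
jog_arm(
  motion=[
    {"x": 0, "y": 0, "z": 0.1, "ax": 0, "ay": 0, "az": 0},
    {"x": 0, "y": 0, "z": 0, "ax": 0, "ay": 0, "az": 0},
    {"x": 0, "y": 0, "z": 0, "ax": 0, "ay": 0, "az": 0},
    {"x": 0, "y": 0, "z": 0, "ax": 0, "ay": 0, "az": 0},
    {"x": 0, "y": 0, "z": 0, "ax": 0, "ay": 0, "az": 0},
  ],
)

```text
time_s: 15.75
tool_pos: [0.5416, 0.1216, 0.0992]
tool_rot: [180.0, 0.0, 160.7]
force: [-1.8, -0.6, 7.1]
grip_width: 0.0502
grasp_force: 15.0
```

Contact. Release, rise and check.

Call:
jog_arm(
  motion=[
    {"x": 0, "y": 0, "z": -0.05, "ax": 0, "ay": 0, "az": 0},
    {"x": 0, "y": 0, "z": 0, "ax": 0, "ay": 0, "az": 0},
    {"x": 0, "y": 0, "z": 0, "ax": 0, "ay": 0, "az": 0},
    {"x": 0, "y": 0, "z": 0, "ax": 0, "ay": 0, "az": 0},
    {"x": 0, "y": 0, "z": 0, "ax": 0, "ay": 0, "az": 0},
  ],
  claw=0.55,
)

```text
time_s: 16.25
tool_pos: [0.5411, 0.1215, 0.0984]
tool_rot: [-180.0, -0.0, 160.7]
force: [0.0, -0.2, 0.1]
grip_width: 0.0671
grasp_force: 0.0
```

Call:
jog_arm(
  motion=[
    {"x": 0, "y": 0, "z": -0.5, "ax": 0, "ay": 0, "az": 0},
    {"x": 0, "y": 0, "z": -2, "ax": 0, "ay": 0, "az": 0},
    {"x": 0, "y": 0, "z": -3, "ax": 0, "ay": 0, "az": 0},
    {"x": 0, "y": 0, "z": -3, "ax": 0, "ay": 0, "az": 0},
    {"x": 0, "y": 0, "z": -1, "ax": 0, "ay": 0, "az": 0},
  ],
)

```text
time_s: 16.75
tool_pos: [0.5431, 0.1218, 0.1972]
tool_rot: [179.8, 0.2, 160.7]
force: [1.2, 0.2, 0.1]
grip_width: 0.0675
grasp_force: 0.0
```

```bash
python3 go.py .496 -.1488 .19 190.3
```

```text
t 16.75 pos [0.5431 0.1218 0.1972] rot [179.78   0.24 160.65] shift [ -4.52 -27.1    0.63] az -29.65 F [1.25 0.24 0.12] w 0.0675 g 0.0 q [-43.   8.  31. 100.  -4.  73.  59.]
```

Call:
jog_arm(
  motion=[
    {"x": -0.5, "y": -2.5, "z": 0, "ax": 0, "ay": 0, "az": 0},
    {"x": -0.7, "y": -4.2, "z": 0, "ax": 0, "ay": 0, "az": 0},
    {"x": -0.7, "y": -4.2, "z": 0, "ax": 0, "ay": 0, "az": 0},
    {"x": -0.7, "y": -4.2, "z": 0, "ax": 0, "ay": 0, "az": 0},
    {"x": -0.7, "y": -4.2, "z": 0, "ax": 0, "ay": 0, "az": 0},
  ],
)

```text
time_s: 17.25
tool_pos: [0.5077, -0.073, 0.1931]
tool_rot: [180.0, -0.0, 160.7]
force: [0.9, -0.6, -0.9]
grip_width: 0.0672
grasp_force: 0.0
```

Call:
jog_arm(
  motion=[
    {"x": -0.7, "y": -4.2, "z": 0, "ax": 0, "ay": 0, "az": 0},
    {"x": -0.5, "y": -3.5, "z": 0, "ax": 0, "ay": 0, "az": 0},
    {"x": 0, "y": 0, "z": 0, "ax": 0, "ay": 0, "az": -7.5},
    {"x": 0, "y": 0, "z": 0, "ax": 0, "ay": 0, "az": -7.5},
    {"x": 0, "y": 0, "z": 0, "ax": 0, "ay": 0, "az": -7.5},
  ],
  claw=0,
)

```text
time_s: 17.75
tool_pos: [0.4938, -0.1485, 0.193]
tool_rot: [180.0, -0.0, -176.6]
force: [0.6, 0.9, 0.4]
grip_width: 0.0447
grasp_force: 0.0
```

Call:
jog_arm(
  motion=[
    {"x": 0, "y": 0, "z": 0, "ax": 0, "ay": 0, "az": -7},
    {"x": 0, "y": 0, "z": 2, "ax": 0, "ay": 0, "az": 0},
    {"x": 0, "y": 0, "z": 2, "ax": 0, "ay": 0, "az": 0},
    {"x": 0, "y": 0, "z": 0, "ax": 0, "ay": 0, "az": 0},
    {"x": 0, "y": 0, "z": 0, "ax": 0, "ay": 0, "az": 0},
  ],
)

```text
time_s: 18.25
tool_pos: [0.494, -0.1482, 0.1534]
tool_rot: [180.0, -0.1, -169.8]
force: [0.2, -0.0, -0.7]
grip_width: 0.0435
grasp_force: 0.0
```

```bash
python3 go.py .496 -.1488 .0655 190.3;  python3 -c "
from cell import env;import cv2
cv2.imwrite('pics/top2.png',env.read_camera('top')[:,:,::-1]);cv2.imwrite('pics/side2.png',env.read_camera('side')[:,:,::-1])
from fit import *
for n in('top','side'): print(n,rect(n,cv2.imread(f'pics/{n}2.png'),[.541,.122,-19.3],.129))
t=cv2.imread('pics/top2.png')[150:250,235:395];s=cv2.imread('pics/side2.png')[150:250,220:380]
cv2.imwrite('pics/c2.png',cv2.resize(np.vstack([t,s]),None,fx=3,fy=3,interpolation=cv2.INTER_CUBIC))"
```

```text
t 18.25 pos [ 0.494  -0.1482  0.1534] rot [ 1.8000e+02 -6.0000e-02 -1.6985e+02] shift [-0.19 -0.1   8.79] az -0.15 F [ 0.2  -0.02 -0.68] w 0.0435 g 0.0 q [-27.   5.  43. 108.  -4.  68. 118.]
top [([540.3, 123.1, -19.0], np.float64(11.44)), ([540.2, 123.2, -19.4], np.float64(11.85)), ([540.2, 123.1, -19.2, 48.5, 48.3], np.float64(2.4))]
side [([563.5, 139.0, 9.0], np.float64(121.68)), ([564.9, 137.2, 7.0], np.float64(122.18)), ([3825.5, 4055.3, -39.8, 101.3, 10297.5], np.float64(56.73))]
```

View pics/c2.png

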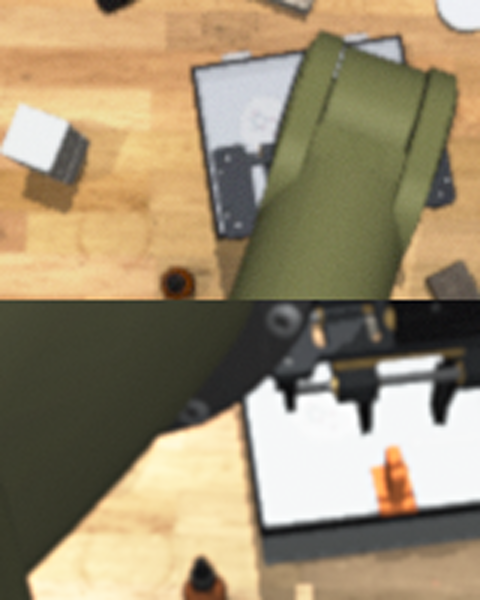

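The column looks good, with its top at (35,135) within 2 mm of the base. The fin lies between the fingers. Next I descend.

Call:
jog_arm(
  motion=[
    {"x": -0.2, "y": -0.1, "z": 2, "ax": 0, "ay": 0, "az": 0},
    {"x": 0, "y": 0, "z": 2.5, "ax": 0, "ay": 0, "az": 0},
    {"x": 0, "y": 0, "z": 2.5, "ax": 0, "ay": 0, "az": 0},
    {"x": 0, "y": 0, "z": 1.3, "ax": 0, "ay": 0, "az": 0},
    {"x": 0, "y": 0, "z": 0.2, "ax": 0, "ay": 0, "az": 0},
  ],
)

```text
time_s: 18.85
tool_pos: [0.4959, -0.1486, 0.0678]
tool_rot: [180.0, -0.1, -169.8]
force: [0.1, 0.1, -0.9]
grip_width: 0.0433
grasp_force: 0.0
```

Call:
jog_arm(
  motion=[
    {"x": 0, "y": 0, "z": 0, "ax": 0, "ay": 0, "az": 0},
    {"x": 0, "y": 0, "z": 0, "ax": 0, "ay": 0, "az": 0},
    {"x": 0, "y": 0, "z": 0, "ax": 0, "ay": 0, "az": 0},
    {"x": 0, "y": 0, "z": 0, "ax": 0, "ay": 0, "az": 0},
    {"x": 0, "y": 0, "z": 0, "ax": 0, "ay": 0, "az": 0},
  ],
  claw=-1,
  squeeze=45,
)

```text
time_s: 19.35
tool_pos: [0.497, -0.1494, 0.0691]
tool_rot: [-179.9, 0.1, -169.8]
force: [2.0, -3.8, 0.3]
grip_width: 0.0113
grasp_force: 45.1
```

```bash
python3 go.py .496 -.1488 .0665 190.3; python3 -c "
from h import *
o=env.get_obs();print(o['wrist_torque'])"
```

```text
t 19.35 pos [ 0.497  -0.1494  0.0691] rot [-1.7993e+02  7.0000e-02 -1.6983e+02] shift [0.09 0.08 0.26] az -0.13 F [ 2.03 -3.76  0.31] w 0.0113 g 45.1 q [-24.  12.  42. 113. -10.  58. 122.]
[-0.31698587 -0.0622353   0.17542319]
```

The fin is gripped with a firm hold. Tool y is the lid's y, so +ay tilts the tool along with the lid. I'll pull gently.

Call:
jog_arm(
  motion=[
    {"x": 0, "y": 0, "z": -0.1, "ax": 0, "ay": 0.35, "az": 0},
    {"x": 0, "y": 0, "z": -0.1, "ax": 0, "ay": 0.35, "az": 0},
    {"x": 0, "y": 0, "z": -0.05, "ax": 0, "ay": 0.2, "az": 0},
    {"x": 0, "y": 0, "z": 0, "ax": 0, "ay": 0, "az": 0},
    {"x": 0, "y": 0, "z": 0, "ax": 0, "ay": 0, "az": 0},
  ],
)

```text
time_s: 19.85
tool_pos: [0.4968, -0.1493, 0.0698]
tool_rot: [-179.9, -0.9, -169.9]
force: [4.3, -3.5, -13.5]
grip_width: 0.0117
grasp_force: 45.0
```

```bash
python3 go.py .497 -.1494 .0691 190.3
```

```text
t 19.85 pos [ 0.4968 -0.1493  0.0698] rot [-179.89   -0.87 -169.85] shift [-0.01 -0.01  0.07] az -0.15 F [  4.34  -3.5  -13.48] w 0.0117 g 45.0 q [-24.  13.  42. 112.  -9.  59. 122.]
```

Call:
jog_arm(
  motion=[
    {"x": 0, "y": 0, "z": -0.05, "ax": 0, "ay": 0.2, "az": 0},
    {"x": 0, "y": 0, "z": -0.05, "ax": 0, "ay": 0.2, "az": 0},
    {"x": 0, "y": 0, "z": -0.05, "ax": 0, "ay": 0.2, "az": 0},
    {"x": 0, "y": 0, "z": 0, "ax": 0, "ay": 0, "az": 0},
    {"x": 0, "y": 0, "z": 0, "ax": 0, "ay": 0, "az": 0},
  ],
)

```text
time_s: 20.35
tool_pos: [0.4967, -0.1494, 0.0702]
tool_rot: [-179.8, -1.5, -169.9]
force: [7.2, -4.4, -21.1]
grip_width: 0.0113
grasp_force: 45.0
```

Call:
jog_arm(
  motion=[
    {"x": 0, "y": 0, "z": -0.05, "ax": 0, "ay": 0, "az": 0},
    {"x": 0, "y": 0, "z": -0.05, "ax": 0, "ay": 0, "az": 0},
    {"x": 0, "y": 0, "z": 0, "ax": 0, "ay": 0, "az": 0},
    {"x": 0, "y": 0, "z": 0, "ax": 0, "ay": 0, "az": 0},
    {"x": 0, "y": 0, "z": 0, "ax": 0, "ay": 0, "az": 0},
  ],
)

```text
time_s: 20.85
tool_pos: [0.4966, -0.1494, 0.0703]
tool_rot: [-179.8, -1.5, -169.9]
force: [10.8, -5.1, -29.3]
grip_width: 0.0116
grasp_force: 45.0
```

```bash
python3 go.py .497 -.1494 .0691 190.3; python3 -c "
from h import *
o=env.get_obs();print(o['wrist_torque'])"
```

```text
t 20.85 pos [ 0.4966 -0.1494  0.0703] rot [-179.81   -1.48 -169.85] shift [-0.04 -0.01  0.12] az -0.15 F [ 10.82  -5.09 -29.31] w 0.0116 g 45.0 q [-24.  13.  42. 112.  -9.  60. 122.]
[-0.83734451 -2.99610711  0.16368624]
```

Call:
jog_arm(
  motion=[
    {"x": -0.1, "y": 0, "z": 0, "ax": 0, "ay": 0, "az": 0},
    {"x": -0.05, "y": 0, "z": -0.05, "ax": 0, "ay": 0, "az": 0},
    {"x": 0, "y": 0, "z": 0, "ax": 0, "ay": 0, "az": 0},
    {"x": 0, "y": 0, "z": 0, "ax": 0, "ay": 0, "az": 0},
    {"x": 0, "y": 0, "z": 0, "ax": 0, "ay": 0, "az": 0},
  ],
  squeeze=58,
)

```text
time_s: 21.35
tool_pos: [0.4967, -0.1494, 0.0703]
tool_rot: [-179.8, -1.6, -169.9]
force: [7.9, -6.0, -28.4]
grip_width: 0.0115
grasp_force: 58.0
```

```bash
python3 go.py .497 -.1494 .0691 190.3; python3 -c "
from h import *
o=env.get_obs();print(o['wrist_torque'])
import cv2
s=env.read_camera('side');cv2.imwrite('pics/side3.png',s[:,:,::-1]);cv2.imwrite('pics/c3.png',cv2.resize(s[170:250,290:410,::-1],None,fx=6,fy=6,interpolation=cv2.INTER_CUBIC))"
```

```text
t 21.35 pos [ 0.4967 -0.1494  0.0703] rot [-179.85   -1.65 -169.87] shift [-0.04 -0.01  0.12] az -0.17 F [  7.87  -5.98 -28.4 ] w 0.0115 g 58.0 q [-24.  13.  42. 112.  -9.  60. 122.]
[-0.9545847  -2.50180148  0.13517261]
```

View pics/c3.png

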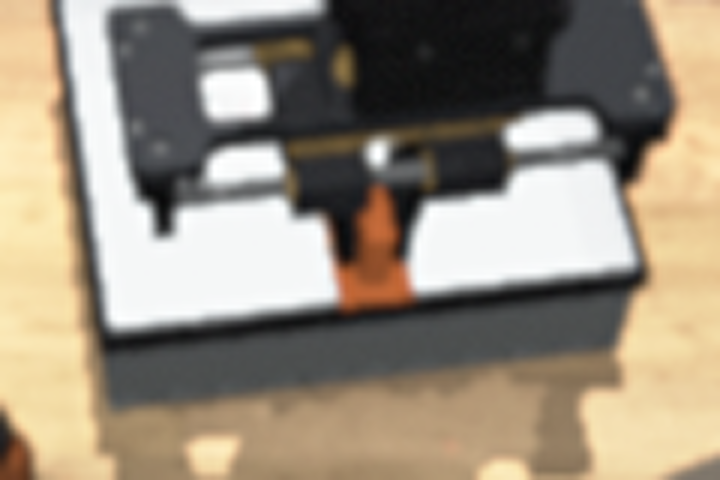

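The fingers hold the fin properly at (375,230) and the lid edge still looks closed. I'll pull harder in small steps.

Call:
jog_arm(
  motion=[
    {"x": -0.05, "y": 0, "z": -0.05, "ax": 0, "ay": 0, "az": 0},
    {"x": 0, "y": 0, "z": -0.05, "ax": 0, "ay": 0, "az": 0},
    {"x": 0, "y": 0, "z": 0, "ax": 0, "ay": 0, "az": 0},
    {"x": 0, "y": 0, "z": 0, "ax": 0, "ay": 0, "az": 0},
    {"x": 0, "y": 0, "z": 0, "ax": 0, "ay": 0, "az": 0},
  ],
)

```text
time_s: 21.9
tool_pos: [0.4972, -0.1492, 0.0726]
tool_rot: [-179.9, -1.7, -169.9]
force: [5.1, -5.1, -17.5]
grip_width: 0.0116
grasp_force: 58.0
```

```bash
python3 go.py .497 -.1494 .0691 190.3; python3 -c "
from h import *
o=env.get_obs();print(o['wrist_torque'])"
```

```text
t 21.9 pos [ 0.4972 -0.1492  0.0726] rot [-179.89   -1.68 -169.85] shift [ 0.01 -0.01  0.35] az -0.15 F [  5.08  -5.08 -17.46] w 0.0116 g 58.0 q [-24.  13.  42. 112.  -9.  60. 122.]
[-0.87838979 -1.12281723  0.11722052]
```

The seal is breaking, with the force falling. I'll continue slowly and tilt with the lid.

Call:
jog_arm(
  motion=[
    {"x": -0.02, "y": 0, "z": -0.05, "ax": 0, "ay": 0.35, "az": 0},
    {"x": -0.02, "y": 0, "z": -0.1, "ax": 0, "ay": 0.35, "az": 0},
    {"x": -0.02, "y": 0, "z": -0.1, "ax": 0, "ay": 0.35, "az": 0},
    {"x": -0.02, "y": 0, "z": -0.1, "ax": 0, "ay": 0.35, "az": 0},
    {"x": 0, "y": 0, "z": 0, "ax": 0, "ay": 0, "az": 0},
  ],
)

```text
time_s: 22.4
tool_pos: [0.4981, -0.149, 0.0778]
tool_rot: [-180.0, -3.1, -169.8]
force: [1.1, -5.0, -12.0]
grip_width: 0.0116
grasp_force: 58.0
```

```bash
python3 go.py .497 -.1494 .0691 190.3; python3 -c "
from h import *
o=env.get_obs();print(o['wrist_torque'])"
```

```text
t 22.4 pos [ 0.4981 -0.149   0.0778] rot [-179.96   -3.11 -169.85] shift [ 0.07 -0.01  0.87] az -0.15 F [  1.11  -5.   -12.  ] w 0.0116 g 58.0 q [-24.  14.  42. 110.  -9.  62. 122.]
[-1.11459316  0.17038974  0.10637035]
```

Call:
jog_arm(
  motion=[
    {"x": -0.02, "y": 0, "z": -0.1, "ax": 0, "ay": 0.4, "az": 0},
    {"x": -0.02, "y": 0, "z": -0.1, "ax": 0, "ay": 0.4, "az": 0},
    {"x": -0.02, "y": 0, "z": -0.1, "ax": 0, "ay": 0.4, "az": 0},
    {"x": -0.02, "y": 0, "z": -0.05, "ax": 0, "ay": 0.4, "az": 0},
    {"x": 0, "y": 0, "z": 0, "ax": 0, "ay": 0, "az": 0},
  ],
)

```text
time_s: 22.9
tool_pos: [0.4988, -0.1489, 0.0815]
tool_rot: [-180.0, -4.7, -169.9]
force: [-1.3, -5.0, -8.0]
grip_width: 0.0114
grasp_force: 58.0
```

Call:
jog_arm(
  motion=[
    {"x": 0, "y": 0, "z": 0, "ax": 0, "ay": 0, "az": 0},
    {"x": 0, "y": 0, "z": 0, "ax": 0, "ay": 0, "az": 0},
    {"x": 0, "y": 0, "z": 0, "ax": 0, "ay": 0, "az": 0},
    {"x": 0, "y": 0, "z": 0, "ax": 0, "ay": 0, "az": 0},
    {"x": 0, "y": 0, "z": 0, "ax": 0, "ay": 0, "az": 0},
  ],
)

```text
time_s: 23.4
tool_pos: [0.4988, -0.1489, 0.0815]
tool_rot: [-180.0, -4.7, -169.9]
force: [-0.3, -4.8, -9.1]
grip_width: 0.0117
grasp_force: 58.0
```

```bash
python3 go.py .497 -.1494 .0691 190.3; python3 -c "
from h import *
import cv2
s=env.read_camera('side');t=env.read_camera('top');cv2.imwrite('pics/top4.png',t[:,:,::-1])
from fit import *
print(rect('top',t,[.541,.122,-19.3],.129))
a=s[170:250,290:410,::-1];b=t[150:230,215:335,::-1]
cv2.imwrite('pics/c4.png',cv2.resize(np.hstack([a,b]),None,fx=3.3,fy=5,interpolation=cv2.INTER_CUBIC))"
```

```text
t 23.4 pos [ 0.4988 -0.1489  0.0815] rot [-179.99   -4.7  -169.87] shift [ 0.08 -0.02  1.25] az -0.17 F [-0.28 -4.83 -9.09] w 0.0117 g 58.0 q [-24.  15.  42. 109.  -9.  64. 121.]
[([540.3, 123.2, -19.2], np.float64(11.26)), ([540.2, 123.2, -19.5], np.float64(11.67)), ([540.2, 123.2, -19.3, 48.6, 48.4], np.float64(2.45))]
```

View pics/c4.png

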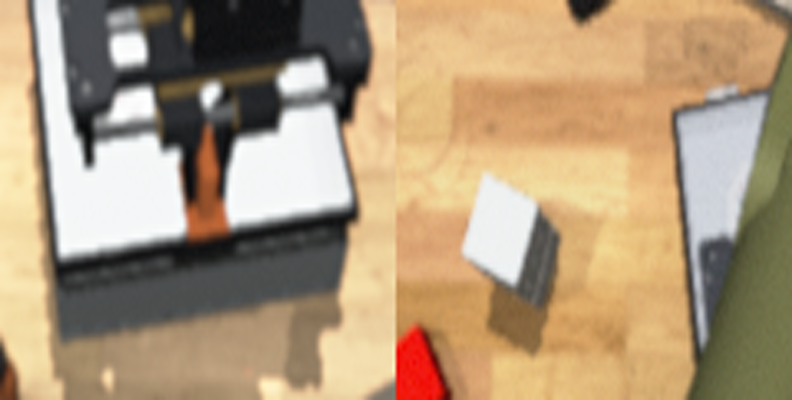

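The lid edge at (200,245) now stands off the tub with a dark gap. The column at (500,235) is standing straight. From the grip's rise and tilt the lid is at about 0.08 rad and still.

```bash
python3 -c "
from cell import env
print(env.sign_off())"
```

```text
the job is handed in; nothing more can be done
None
```

The job is handed in. Both ring boxes are stacked on the base one, with the top box within about 2 mm of the base in the top view. The lid is held by its fin at about 0.08 rad (a crack of about 15 mm), an estimate from the grip's rise and tilt. The seal took about 30 N to break, well above the stated 12 to 16 N, and no verdict came back.

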